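Stow the shutter bar behind the post

ROBOT

A 7-joint arm with a two-finger parallel gripper is mounted at the origin on the work surface. World frame = base frame: x ahead of the robot, y to its left, z up, the work surface at z = 0. Lengths are in m, angles in rad, forces in N, time in s.
With the tool pointing down it reaches from about 0.4 to 0.85 m from the base axis. Payload 4.5 kg.
Tool frame: the origin (TCP) lies between the finger pads; the fingertips stand r.finger_overhang ahead of it and the grasp point (between the pads) lies 8 mm behind it (r.finger_overhang is the distance from the TCP to the fingertips, in m); z points along the fingers, x is the direction in which the jaws open and shut, and the axes are right-handed (so a half turn about z gives the same grasp; the last joint's range is limited). The gripper opens to 88 mm and grips with 3 to 60 N. Pads are 18 mm wide; open, the fingers measure 123 mm over their backs; the gripper's body (75 mm by 187 mm) begins 45 mm behind the grasp point.
Start: joints at [-1.087, 0.689, -0.195, 1.565, 0.157, 0.902, -0.215], TCP at [0.272, 0.563, 0.25] pointing down, gripper open.
Joint ranges: [-3.01, 3.01], [-0.46, 2.08], [-1.47, 1.51], [0.13, 2.56], [-1, 4.14], [0.04, 2.09], [-2.66, 2.66]. Speed limits (rad/s): [2.57, 2.57, 3.14, 3.14, 3.14, 3.14, 3.14].

INTERFACE

Orientations are given as a unit quaternion [x, y, z, w].
In Python, from plant import r gives the robot as it stands.
- The arm moves only by the tool move_arm, never from a script. Its argument "targets" is a list that holds one entry, the list of rows, each a list of 7 numbers: the turn, a rotation vector about the world's x, y, z in rad, then the shift along the world's x, y, z in m, then the opening, from 0 (shut) to 1 (fully open). A call has 1 to 5 rows; each row shifts and turns the pose as measured when the row begins; what a row does not reach is not made up. A row lasts 1/10 s, in which the tool goes at most 50 mm and 8.59 degrees, less where a joint would pass 70% of its speed; a pose out of reach is approached as far as the arm can. A call with a gripper value outside its range is refused whole. The fingers move at their own pace and stop on an object; "force" is the grip in N (left out, the last holds). Time passes only in rows, so rows that do not move let the fingers close. It gives the time, the measured TCP pose, the force and the opening at its end, in the units of the state.
- r.get_state(): the state, without advancing time (a new reading comes with each control period).
- r.snapshot(name): name is "scene" or "top"; returns a dict with "frame" (384x512x3 uint8, red, green, blue), "K" (3x3 intrinsics, pixels), "T" (4x4, takes a point from camera to world coordinates). Camera axes: x right, y up, looking along -z (the intrinsics and any distortion apply to the point x, -y, -z); pixel columns grow to the right and rows downward; lengths in m; the calibration is good to about 2 mm. A picture is of the moment at which its call begins. There is no depth.
- r.finish_job(): hands the job in, once; it reports no verdict.
Trained networks look in a picture, given as the dict that the camera call returned (one of the last four; its "shot" number tells which), for a name from the list of things; names that differ only in an ending like _2 or _b are one class to them, and where a whole thing is asked for, a point or a joint stands for the part that bears it (a point fixed in the world has none). Each returns a list of dicts, best first, with "score" (0 to 1); they miss things now and then, are a little off and sometimes report something else, mostly with a low value. They report only what shows in the picture. A call takes as long as a camera call.
- r.find_in(picture, query): "centre" ([row, column] in pixels, amid what is visible of it).
The state is a dict: "clock": time; "q": joint angles; "qd": joint speeds; "joint_torque": joint torques, N m; "tool_pos": TCP position; "eef_rot": TCP orientation; "contact_force": force on the tool from outside, world axes, zero at the start; "moment": the same for the moment, N m; "opening": opening from 0.0 (shut) to 1.0 (fully open).
Only numpy, scipy, OpenCV 4.12 (cv2) and the standard library are available. Lean on these libraries where they do the work, as an engineer would, in place of code of your own. Each camera call takes 0.05 s, during which the arm holds its last target. There are 200 camera calls.

TASK

Stow the stall's wooden shutter bar in its bay: push the blue-topped bar along the counter with the fingertips, angling one end in behind the brass post first and then swinging the other end in, until the bar lies straight and fully home against the back rail, between the two end cheeks. Do not pinch the bar or lift it off the counter, and leave the other things on the counter where they stand.

Things in the scene. Friction and masses are not known exactly. Their poses are not given: they have to be found in the camera images.
- bar: Loose wooden shutter bar, blue on top, pale sides, brass end caps, lying flat: 250 mm long along its own y, 32 mm wide, 30 mm high, about 0.3 kg (mass and friction vary), alike both ways round. Origin at the centre of its underside. Starts between robot and bay, roughly parallel to the bay. Pushed sideways at one end, it swings about a point some 70 mm short of the other.
- bar_mid (a point): Centre of the bar's underside.
- bar_end_l (a point): Centre of the lower edge of the bar's +y end face, 125 mm from the middle.
- bar_end_r (a point): Centre of the lower edge of the bar's -y end face, 125 mm from the middle.
- bar_side_near: The wooden strip along the bar's -x side (part of the bar, 238 mm long; the 20 mm wide crown and the end caps stand proud of it). Origin as the bar's.
- bar_side_far: The like strip along the bar's +x side. Origin as the bar's.
- bay: Fixed bay: back rail and two end cheeks of pale wood, 26 mm high, 18 mm thick; flush green floor; open towards the robot. Origin on the counter, middle of the back rail's inner face; x points into the rail, away from the robot, y left along it. Cheeks' inner faces at y = +-150 mm; they reach to x = -55 mm. Home: the bar's long side against the rail (its middle at x = -16 mm), anywhere between the cheeks.
- post: Fixed upright brass post, 20 mm across and 55 mm high, standing before the bay at x = -78 mm and either y = +70 or y = -70 mm in the bay's frame. The opening between it and the farther cheek is shorter than the bar; between it and the back rail are 68 mm. Origin at the centre of its foot.
- socket: Empty dark socket for the post, flush with the counter, at the other of the two places. No obstacle.
- jar: lidded amber jar, red lid, 60 mm across, 85 mm tall, behind the bay; bystander, loose, leave alone. Origin at the centre of its underside.
- gourd: orange gourd, 68 mm across, 94 mm tall, behind the bay; bystander, loose, leave alone. Origin at the centre of its underside.
- stamp_l: turned wooden stamp, 52 mm across, 62 mm tall, beyond the bay's left end; bystander, loose, leave alone. Origin at the centre of its underside.
- stamp_r: turned wooden stamp, 52 mm across, 62 mm tall, beyond the bay's right end; bystander, loose, leave alone. Origin at the centre of its underside.
- bowl: small copper bowl, 72 mm across, 32 mm tall, left of the bar; bystander, loose, leave alone. Origin at the centre of its underside.
- cup: blue cup, 70 mm across, 80 mm tall, left side of the counter; bystander, loose, leave alone. Origin at the centre of its underside.
- tin: green tin, 66 mm across, 70 mm tall, right side of the counter; bystander, loose, leave alone. Origin at the centre of its underside.

How it is judged:
At the end, for the whole second after the job is handed in: The bar lies flat and at rest in the bay behind the post, between the cheeks, both its ends within 9 mm of touching the back rail (x of bar_end_l in the frame of bay between -0.025 and -0.01 m and x of bar_end_r in the frame of bay between -0.025 and -0.01 m and y of bar_mid in the frame of bay between -0.03 and 0.03 m and angle between bar's own z axis and vertical below 0.05 rad and height (world z) of bar_mid below 0.005 m and linear speed of bar below 0.01 m/s and angular speed of bar below 0.05 rad/s).
It fails at once if the bar is lifted or tipped up (height (world z) of bar_mid above 0.01 m or angle between bar's own z axis and vertical above 0.15 rad).
It fails at once if the bar is pinched (fingers pressing on both its long sides at once) (contact force between each of bar_side_near, bar_side_far and the fingers above 1.5 N).
It fails at once if a bystander is moved by more than 20 mm or tipped (distance of any of jar, gourd, stamp_l, stamp_r, bowl, cup, tin from where it was at the start of the episode above 0.02 m or angle between any of jar, gourd, stamp_l, stamp_r, bowl, cup, tin's own z axis and vertical above 0.3 rad).
It also fails if it takes over 67 s, if anything falls off the work surface, if the arm or the gripper's body presses on something with over 40 N, if the wrist force passes 120 N, or if a joint passes its speed limit or range.

## Working session

There is one attempt and no reset: what is moved stays moved. The work goes in short steps, Python scripts to look and compute and a tool call to move; the robot and the scene stay as the last step left them, time stands still between calls to the robot, and variables do not carry over. Pictures are saved under pics/ and viewed, about 8 in all and at most 12, crops included, and the job is handed in when it is done.

Besides the shell and the picture viewer there is one more tool, called after "Request:" as a command line: name --argument value ..., lists and objects as JSON in quotes. move_arm: Moves the arm, as the interface text tells. Its arguments: {"type":"object","properties":{"targets":{"type":"array","items":{"type":"array","items":{"type":"array","items":{"type":"number"}}}},"force":{"type":"number"}},"required":["targets"]}

```bash
mkdir -p pics
cat > h.py <<'E'
import numpy as np, cv2
from plant import r
def shot(n,name):
    s=r.snapshot(n); cv2.imwrite(f'pics/{name}.png',s['frame'][:,:,::-1]); return s
def ray(s,row,col,z):
    K,T=np.array(s['K']),np.array(s['T'])
    d=np.linalg.inv(K)@[col,row,1]; d=T[:3,:3]@[d[0],-d[1],-d[2]]; o=T[:3,3]
    return o+d*(z-o[2])/d[2]
def proj(s,P):
    K,T=np.array(s['K']),np.array(s['T']); c=T[:3,:3].T@(np.array(P)-T[:3,3]); p=K@[c[0],-c[1],-c[2]]; return p[:2]/p[2]
E
python3 - <<'E'
from h import *
st=r.get_state(); print(st['tool_pos'],st['eef_rot'],st['opening'],r.finger_overhang,st['clock'])
for n in('top','scene'):
    s=shot(n,n+'0'); print(n,s['T'][:3,3] if hasattr(s['T'],'shape') else s['T'], [k for k in s])
    for q in('bar','bay','post','socket','bar_end_l','bar_end_r','bowl','cup','tin'):
        f=r.find_in(s,q)[:2]; print(q,[(np.round(x['centre']),round(x['score'],2),ray(s,*x['centre'],0.).round(3)) for x in f])
E
```

```text
[0.27155222 0.56225045 0.24888916] [ 8.46970461e-01  5.31639154e-01 -7.29046051e-04  5.62954369e-04] 0.9985887431247527 0.011 0.0
top [0.4058714  0.0133161  1.38733534] ['frame', 'K', 'T', 'shot']
bar [(array([206., 241.]), 0.83, array([0.539, 0.071, 0.   ])), (array([126., 216.]), 0.39, array([ 0.775,  0.149, -0.   ]))]
bay [(array([155., 246.]), 0.87, array([0.687, 0.061, 0.   ])), (array([208., 244.]), 0.66, array([0.532, 0.064, 0.   ]))]
post [(array([173., 272.]), 0.44, array([ 0.637, -0.017,  0.   ]))]
socket [(array([179., 226.]), 0.39, array([0.617, 0.116, 0.   ]))]
bar_end_l [(array([210., 237.]), 0.88, array([0.527, 0.082, 0.   ]))]
bar_end_r [(array([210., 237.]), 0.88, array([0.527, 0.082, 0.   ]))]
bowl [(array([201., 147.]), 0.76, array([0.549, 0.342, 0.   ]))]
cup [(array([247., 104.]), 0.88, array([0.418, 0.462, 0.   ]))]
tin [(array([238., 423.]), 0.87, array([ 0.454, -0.449,  0.   ]))]
scene [1.15880081 0.29634975 1.13298754] ['frame', 'K', 'T', 'shot']
bar [(array([193., 281.]), 0.95, array([0.522, 0.074, 0.   ]))]
bay [(array([238., 248.]), 0.86, array([0.69 , 0.053, 0.   ]))]
post []
socket [(array([226., 282.]), 0.64, array([0.618, 0.12 , 0.   ])), (array([202., 423.]), 0.55, array([0.373, 0.452, 0.   ]))]
bar_end_l [(array([195., 278.]), 0.76, array([0.53, 0.07, 0.  ]))]
bar_end_r [(array([195., 278.]), 0.76, array([0.53, 0.07, 0.  ]))]
bowl [(array([234., 371.]), 0.57, array([0.534, 0.348, 0.   ]))]
cup [(array([202., 421.]), 0.85, array([0.376, 0.447, 0.   ]))]
tin [(array([109., 142.]), 0.65, array([ 0.426, -0.461,  0.   ]))]
```

Run:
```python
import cv2
a=cv2.imread('pics/top0.png')[100:250,130:330]; cv2.imwrite('pics/top0c.png',cv2.resize(a,None,fx=4,fy=4,interpolation=cv2.INTER_CUBIC))
```

```text
(no output)
```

View pics/top0c.png

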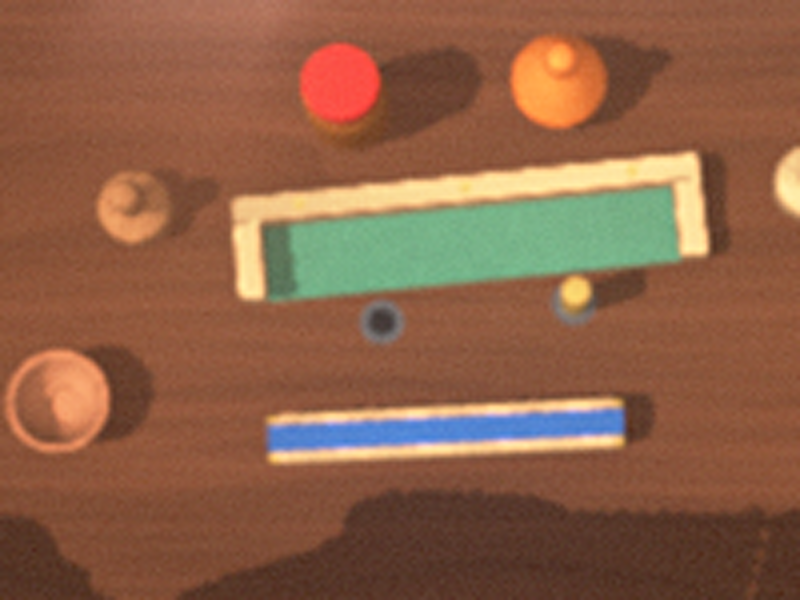

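View pics/scene0.png

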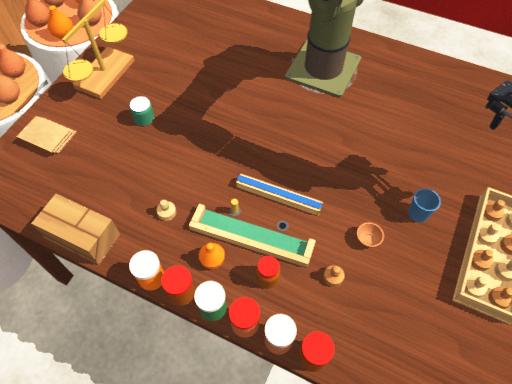

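The bay is slightly rotated, with the post at its right (crop 573,300) and the socket at its left (381,321). The bar (268–625, ~430) lies in front, a bit left, and the bowl is at (58,400). So the right end has to go in first.

```bash
cat >> h.py <<'E'
def rect(s,lo,hi,z,nmin=30,roi=(60,300,100,380)):
    hsv=cv2.cvtColor(s['frame'],cv2.COLOR_RGB2HSV); m=cv2.inRange(hsv,lo,hi); k=np.zeros_like(m); k[roi[0]:roi[1],roi[2]:roi[3]]=255; m&=k
    n,l,stt,_=cv2.connectedComponentsWithStats(m); i=1+np.argmax(stt[1:,4])
    v,u=np.where(l==i); P=np.array([ray(s,a,b,z)[:2] for a,b in zip(v,u)])
    (c,sz,a)=cv2.minAreaRect((P*1000).astype(np.float32))
    w=np.linalg.svd(P-P.mean(0))[2][0]; w=w*np.sign(w[1])   # long axis, +y
    return P.mean(0),np.array(c)/1000,sz,np.arctan2(-w[0],w[1]),stt[i,4]
def bar(s): # world mid, yaw
    return rect(s,(100,90,60),(125,255,255),.03)
B0=np.array([0,0]);BY=0
def tobay(p,B,y):
    d=np.array(p)[:2]-B; return np.array([np.cos(y)*d[0]+np.sin(y)*d[1],-np.sin(y)*d[0]+np.cos(y)*d[1]])
def toworld(p,B,y):
    return B+np.array([np.cos(y)*p[0]-np.sin(y)*p[1],np.sin(y)*p[0]+np.cos(y)*p[1]])
E
python3 - <<'E'
from h import *
s=r.snapshot('top')
print('bar',bar(s)); print('floor',rect(s,(60,60,40),(90,255,255),0.))
f=lambda c,rr,z:ray(s,100+(rr-1.5)/4,130+(c-1.5)/4,z).round(4)
print('socket',f(381,321,0),'post foot',f(573,303,0),'post top',f(575,292,.055))
print('rail back corners',f(232,199,.026),f(698,152,.026),'rail inner top',f(263,224,.026),f(672,186,.026),'cheek fronts',f(238,298,.026),f(265,298,.026),f(681,257,.026),f(709,255,.026))
print('bowl',f(58,398,.03),'jar top',f(341,82,.085),'gourd',f(560,55,.094))
s2=r.snapshot('scene'); print('bar',bar.__name__, rect(s2,(100,90,60),(125,255,255),.03,roi=(160,230,220,340)), rect(s2,(60,60,40),(90,255,255),0.,roi=(190,280,170,340)))
E
```

```text
bar (array([0.53276034, 0.07013942]), array([0.5327204 , 0.07062128]), (15.521356582641602, 248.37835693359375), np.float64(0.061804790283468976), np.int32(482))
floor (array([0.67179448, 0.04916553]), array([0.6716402 , 0.05513482]), (51.78899002075195, 293.7857360839844), np.float64(0.11376120932338259), np.int32(1677))
socket [0.614 0.12  0.   ] post foot [ 0.6287 -0.0189  0.    ] post top [ 0.6276 -0.019   0.055 ]
rail back corners [0.6973 0.2265 0.026 ] [ 0.7352 -0.1071  0.026 ] rail inner top [0.6793 0.2038 0.026 ] [ 0.7101 -0.0885  0.026 ] cheek fronts [0.6255 0.2201 0.026 ] [0.6257 0.2009 0.026 ] [ 0.6586 -0.095   0.026 ] [ 0.6602 -0.115   0.026 ]
bowl [0.5521 0.3445 0.03  ] jar top [0.7677 0.1444 0.085 ] gourd [ 0.7858 -0.0064  0.094 ]
bar bar (array([0.53502113, 0.07355927]), array([0.53514709, 0.07161125]), (18.823698043823242, 248.56680297851562), np.float64(0.060023693907502104), np.int32(509)) (array([0.66687432, 0.05764518]), array([0.66724072, 0.05442511]), (42.739646911621094, 297.4785461425781), np.float64(0.10927360559463402), np.int32(1511))
```

Request:
move_arm --targets '[[[0, 0, 0.14, 0.018, -0.044, 0, 0], [0, 0, 0.14, 0.018, -0.044, 0, 0], [0, 0, 0.14, 0.018, -0.044, 0, 0], [0, 0, 0.14, 0.018, -0.044, 0, 0], [0, 0, 0, 0.018, -0.044, 0, 0]]]' --force 10

```text
clock: 1.6
tool_pos: [0.3578, 0.3447, 0.2499]
eef_rot: [0.653, 0.757, 0.002, -0.004]
contact_force: [1.3, -0.7, 0.3]
opening: 0.57
```

Request:
move_arm --targets '[[[0, 0, 0, 0.018, -0.044, 0, 0], [0, 0, 0, 0.018, -0.044, 0, 0], [0, 0, 0, 0.018, -0.044, 0, 0], [0, 0, 0, 0.018, -0.044, 0, 0], [0, 0, 0, 0.018, -0.044, 0, 0]]]'

```text
clock: 2.1
tool_pos: [0.4513, 0.1157, 0.2511]
eef_rot: [0.653, 0.757, 0.003, -0.003]
contact_force: [1.3, 0.6, -0.2]
opening: 0.116
```

Request:
move_arm --targets '[[[0, 0, 0, 0.018, -0.044, 0, 0], [0, 0, 0, 0.018, -0.044, 0, 0], [0, 0, 0, 0.018, -0.044, 0, 0], [0, 0, 0, 0.018, -0.044, -0.02, 0], [0, 0, 0, 0.018, -0.044, -0.02, 0]]]'

```text
clock: 2.6
tool_pos: [0.544, -0.1088, 0.2164]
eef_rot: [0.654, 0.757, 0.007, 0.001]
contact_force: [1.6, -0.0, 0.4]
opening: 0.006
```

```bash
cat >> h.py <<'E'
from scipy.spatial.transform import Rotation as R
B0=np.array([.6985,.058]);BY=.109
def tool():
    st=r.get_state(); p=np.array(st['tool_pos']); x=R.from_quat(st['eef_rot']).as_matrix()
    print('t',round(st['clock'],2),'tcp',p.round(4),'bay',tobay(p,B0,BY).round(4),'jawyaw-bay',round(np.degrees(np.arctan2(x[1,0],x[0,0])-BY)-90,1),'tilt',x[:3,2].round(3),'F',np.round(st['contact_force'],1),'open',round(st['opening'],2)); return p
def go(bx,by,z):
    p=tool(); w=toworld((bx,by),B0,BY); print('delta to',(bx,by,z),np.append(w,z)-p)
def barbay(s=None,roi=None):
    for n in ('top','scene'):
        s=r.snapshot(n)
        m=bar(s) if n=='top' else rect(s,(100,90,60),(125,255,255),.03,roi=(160,280,190,360))
        b=tobay(m[1],B0,BY); th=np.degrees(m[3]-BY); t=np.radians(th); e=np.array([-np.sin(t),np.cos(t)])*.125
        print(n,'mid',b.round(4),'yaw',round(th,1),'L',(b+e).round(4),'R',(b-e).round(4),'size',np.round(m[2]),m[4])
E
python3 -c "
from h import *
go(-.169,-.142,.022); barbay()"
```

```text
t 2.6 tcp [ 0.544  -0.1088  0.2164] bay [-0.1717 -0.149 ] jawyaw-bay 2.1 tilt [ 0.01   0.009 -1.   ] F [ 1.6 -0.   0.4] open 0.01
delta to (-0.169, -0.142, 0.022) [ 0.00196627  0.00723848 -0.19437529]
top mid [-0.1628  0.0433] yaw -2.7 L [-0.1568  0.1681] R [-0.1688 -0.0816] size [ 16. 223.] 437
scene mid [-0.1609  0.0313] yaw -2.8 L [-0.1548  0.1561] R [-0.1671 -0.0935] size [ 19. 249.] 510
```

Request:
move_arm --targets '[[[0, 0, 0, 0, 0, -0.048, 0], [0, 0, 0, 0, 0, -0.048, 0], [0, 0, 0, 0, 0, -0.048, 0], [0, 0, 0, 0, 0, -0.04, 0], [0, 0, 0, 0, 0, -0.01, 0]]]'

```text
clock: 3.2
tool_pos: [0.5474, -0.1148, 0.0187]
eef_rot: [0.66, 0.751, 0.008, 0.005]
contact_force: [-0.5, 1.1, -0.6]
opening: 0.005
```

Request:
move_arm --targets '[[[0, 0, 0, -0.001, 0.017, 0, 0], [0, 0, 0, -0.001, 0.017, 0, 0], [0, 0, 0, -0.001, 0.014, 0, 0], [0, 0, 0, -0.001, 0.013, 0, 0], [0, 0, 0, -0.001, 0.013, 0, 0]]]'

```text
clock: 3.7
tool_pos: [0.544, -0.0397, 0.0216]
eef_rot: [0.661, 0.75, 0.008, 0.007]
contact_force: [0.8, -1.3, -0.7]
opening: 0.004
```

```bash
python3 -c "
from h import *
tool(); barbay()"
```

```text
t 3.7 tcp [ 0.544  -0.0397  0.0216] bay [-0.1643 -0.0803] jawyaw-bay 0.9 tilt [ 0.021  0.003 -1.   ] F [ 0.8 -1.3 -0.7] open 0.0
top mid [-0.1622  0.0986] yaw -1.6 L [-0.1588  0.2236] R [-0.1656 -0.0264] size [ 15. 169.] 331
scene mid [-0.1612  0.0646] yaw -1.5 L [-0.158   0.1896] R [-0.1645 -0.0603] size [ 20. 249.] 510
```

Request:
move_arm --targets '[[[0, 0, 0, -0.001, 0.012, 0, 0], [0, 0, 0, -0.001, 0.012, 0, 0], [0, 0, 0, 0.002, -0.02, 0, 0], [0, 0, 0, -0.045, -0.01, 0, 0], [0, 0, 0, -0.002, 0.02, 0, 0]]]'

```text
clock: 4.3
tool_pos: [0.4963, -0.0233, 0.0223]
eef_rot: [0.662, 0.75, 0.009, 0.007]
contact_force: [0.8, -1.0, -0.3]
opening: 0.006
```

```bash
python3 -c "
from h import *
tool(); barbay();go(-.2,-.025,.022)"
```

```text
t 4.3 tcp [ 0.4963 -0.0233  0.0223] bay [-0.2099 -0.0588] jawyaw-bay 0.9 tilt [ 0.023  0.004 -1.   ] F [ 0.8 -1.  -0.3] open 0.01
top mid [-0.1634  0.1111] yaw -0.7 L [-0.1618  0.2361] R [-0.1651 -0.0139] size [ 16. 201.] 395
scene mid [-0.1611  0.089 ] yaw -0.7 L [-0.1597  0.214 ] R [-0.1626 -0.036 ] size [ 19. 248.] 519
t 4.4 tcp [ 0.5052 -0.0153  0.0228] bay [-0.2001 -0.0519] jawyaw-bay 1.5 tilt [ 0.037  0.013 -0.999] F [ 0.2  1.3 -0.3] open 0.0
delta to (-0.2, -0.025, 0.022) [-0.00281077  0.02671679 -0.00080704]
```

Request:
move_arm --targets '[[[0, 0, 0, -0.003, 0.035, 0, 0], [0, 0, 0, 0.012, 0.003, 0, 0], [0, 0, 0.05, 0.012, 0.003, 0, 0], [0, 0, 0.08, 0.012, 0.003, 0, 0], [0, 0, 0.08, 0.012, 0.003, 0, 0]]]'

```text
clock: 4.9
tool_pos: [0.5535, 0.0349, 0.0231]
eef_rot: [0.571, 0.821, 0.017, 0.009]
contact_force: [-0.9, -0.5, 0.3]
opening: 0.004
```

```bash
python3 -c "
from h import *
tool(); barbay()"
```

```text
t 4.9 tcp [0.5535 0.0349 0.0231] bay [-0.1466 -0.0072] jawyaw-bay 14.1 tilt [ 0.034  0.019 -0.999] F [-0.9 -0.5  0.3] open 0.0
top mid [-0.16   0.154] yaw 13.9 L [-0.19    0.2753] R [-0.13    0.0326] size [ 15. 125.] 238
scene mid [-0.141   0.0949] yaw 14.9 L [-0.1731  0.2157] R [-0.1089 -0.0259] size [ 19. 247.] 530
```

Request:
move_arm --targets '[[[0, 0, 0.05, 0.012, 0.003, 0, 0], [0, 0, 0.06, 0.012, 0.003, 0, 0], [0, 0, 0.06, 0.012, 0.003, 0, 0]]]'

```text
clock: 5.3
tool_pos: [0.5884, 0.0431, 0.0228]
eef_rot: [0.501, 0.865, 0.017, 0.006]
contact_force: [-1.2, 0.1, 0.5]
opening: 0.003
```

```bash
python3 -c "
from h import *
tool(); barbay()"
```

```text
t 5.3 tcp [0.5884 0.0431 0.0228] bay [-0.111  -0.0028] jawyaw-bay 23.6 tilt [ 0.027  0.024 -0.999] F [-1.2  0.1  0.5] open 0.0
top mid [-0.1561  0.1518] yaw 25.5 L [-0.21    0.2646] R [-0.1022  0.0391] size [ 15. 129.] 245
scene mid [-0.1255  0.0979] yaw 26.4 L [-0.1811  0.2099] R [-0.0699 -0.014 ] size [ 19. 249.] 540
```

Request:
move_arm --targets '[[[0, 0, 0, -0.016, -0.01, 0, 0], [0, 0, 0, -0.006, -0.004, 0.03, 0], [0, 0, 0, 0, 0, 0.045, 0], [-0.03, 0.02, 0.04, -0.02, 0.04, 0.02, 0], [0, 0, 0, -0.02, 0.045, 0, 0]]]'

```text
clock: 5.9
tool_pos: [0.526, 0.104, 0.1187]
eef_rot: [0.5, 0.866, -0.002, 0.006]
contact_force: [0.3, 1.1, 0.3]
opening: 0.003
```

```bash
python3 -c "
from h import *
go(-.1985,.246,.022); barbay()"
```

```text
t 5.9 tcp [0.526  0.104  0.1187] bay [-0.1665  0.0644] jawyaw-bay 23.7 tilt [ 0.008 -0.01  -1.   ] F [0.3 1.1 0.3] open 0.0
delta to (-0.1985, 0.246, 0.022) [-0.05155047  0.17699326 -0.09667555]
top mid [-0.2404  0.4147] yaw -86.7 L [-0.1156  0.422 ] R [-0.3652  0.4074] size [61. 36.] 183
scene mid [-0.1255  0.0979] yaw 26.4 L [-0.1811  0.2099] R [-0.0699 -0.0141] size [ 19. 249.] 541
```

Request:
move_arm --targets '[[[0, 0, 0.04, -0.012, 0.042, 0, 0], [0, 0, 0, -0.012, 0.042, 0, 0], [0, 0, 0, -0.012, 0.042, 0, 0], [0, 0, 0, -0.008, 0.035, 0, 0], [0, 0, 0, 0, 0, 0, 0]]]'

```text
clock: 6.5
tool_pos: [0.4736, 0.2723, 0.117]
eef_rot: [0.483, 0.876, -0.003, 0.003]
contact_force: [-0.7, -0.1, -0.4]
opening: 0.007
```

```bash
python3 -c "
from h import *
go(-.1985,.246,.022); barbay()"
```

```text
t 6.5 tcp [0.4736 0.2723 0.117 ] bay [-0.2003  0.2375] jawyaw-bay 26.0 tilt [ 0.003 -0.009 -1.   ] F [-0.7 -0.1 -0.4] open 0.01
delta to (-0.1985, 0.246, 0.022) [ 0.00083847  0.00862629 -0.09503884]
top mid [-0.1187  0.0771] yaw 26.4 L [-0.1743  0.189 ] R [-0.0631 -0.0349] size [ 15. 205.] 380
scene mid [-0.1255  0.0979] yaw 26.4 L [-0.1811  0.2099] R [-0.0699 -0.0141] size [ 19. 249.] 542
```

Request:
move_arm --targets '[[[0, 0, 0, 0.001, 0.008, -0.045, 0], [0, 0, 0, 0, 0, -0.045, 0], [0, 0, 0, 0, 0, -0.003, 0], [0, 0, 0, 0.008, -0.013, 0, 0], [0, 0, 0, 0.008, -0.013, 0, 0]]]'

```text
clock: 7.1
tool_pos: [0.4946, 0.2399, 0.023]
eef_rot: [0.491, 0.871, -0.007, 0.007]
contact_force: [-0.8, 1.3, -1.0]
opening: 0.005
```

Request:
move_arm --targets '[[[0, 0, 0, 0.008, -0.013, 0, 0], [0, 0, 0, 0.008, -0.013, 0, 0], [0, 0, 0, 0.008, -0.013, 0, 0], [0, 0, 0, 0.006, -0.01, 0, 0]]]'

```text
clock: 7.5
tool_pos: [0.5277, 0.1828, 0.0287]
eef_rot: [0.495, 0.869, -0.007, 0.008]
contact_force: [-0.3, 0.2, -0.1]
opening: 0.004
```

```bash
python3 -c "
from h import *
tool(); barbay()"
```

```text
t 7.5 tcp [0.5277 0.1828 0.0287] bay [-0.1562  0.1427] jawyaw-bay 24.4 tilt [ 0.008 -0.021 -1.   ] F [-0.3  0.2 -0.1] open 0.0
top mid [-0.0765 -0.0159] yaw 26.8 L [-0.1329  0.0957] R [-0.0201 -0.1274] size [ 15. 172.] 309
scene mid [-0.089   0.0159] yaw 26.6 L [-0.1449  0.1277] R [-0.033  -0.0959] size [ 19. 250.] 535
```

Request:
move_arm --targets '[[[0, 0, 0, 0.006, -0.01, -0.005, 0], [0, 0, 0, 0.002, -0.004, 0, 0], [0, 0, 0, -0.011, 0.017, 0, 0], [0, 0, 0, -0.011, 0.017, 0, 0]]]'

```text
clock: 8.0
tool_pos: [0.516, 0.1989, 0.0245]
eef_rot: [0.499, 0.867, -0.007, 0.01]
contact_force: [-0.3, 0.9, -0.3]
opening: 0.007
```

```bash
python3 -c "
from h import *
tool(); barbay(); go(-.19,.08,.022)"
```

```text
t 8.0 tcp [0.516  0.1989 0.0245] bay [-0.1661  0.1599] jawyaw-bay 23.9 tilt [ 0.01  -0.023 -1.   ] F [-0.3  0.9 -0.3] open 0.01
top mid [-0.0775 -0.0145] yaw 27.2 L [-0.1347  0.0966] R [-0.0203 -0.1257] size [ 16. 211.] 384
scene mid [-0.0832  0.0037] yaw 26.9 L [-0.1398  0.1152] R [-0.0266 -0.1078] size [ 19. 249.] 539
t 8.1 tcp [0.5145 0.2021 0.0246] bay [-0.1672  0.1633] jawyaw-bay 24.2 tilt [ 0.009 -0.02  -1.   ] F [-0.4  0.1 -0. ] open 0.01
delta to (-0.19, 0.08, 0.022) [-0.01357141 -0.08524103 -0.00260905]
```

Request:
move_arm --targets '[[[0, 0, 0, -0.032, -0.023, 0, 0], [0, 0, 0, 0.002, -0.03, 0, 0], [0, 0, 0, 0.002, -0.028, 0, 0], [0, 0, 0, 0.01, 0.002, 0, 0], [0, 0, 0, 0, 0, 0, 0]]]'

```text
clock: 8.6
tool_pos: [0.497, 0.1185, 0.0249]
eef_rot: [0.495, 0.869, -0.008, 0.01]
contact_force: [0.0, 0.2, 0.8]
opening: 0.006
```

```bash
python3 -c "
from h import *
go(-.153,.086,.022); barbay()"
```

```text
t 8.6 tcp [0.497  0.1185 0.0249] bay [-0.1937  0.082 ] jawyaw-bay 24.5 tilt [ 0.01  -0.023 -1.   ] F [0.  0.2 0.8] open 0.01
delta to (-0.153, 0.086, 0.022) [ 0.04006876  0.00837544 -0.00292745]
top mid [-0.0727 -0.023 ] yaw 27.2 L [-0.1298  0.0882] R [-0.0156 -0.1341] size [ 15. 191.] 348
scene mid [-0.0833  0.0037] yaw 27.0 L [-0.14    0.1151] R [-0.0266 -0.1077] size [ 19. 249.] 542
```

Request:
move_arm --targets '[[[0, 0, 0, 0.02, 0.004, 0, 0], [0, 0, 0, 0.016, 0.004, 0, 0], [0, 0, -0.03, 0.012, 0.004, 0, 0], [0, 0, -0.06, 0.012, 0.004, 0, 0], [0, 0, -0.06, 0.012, 0.004, 0, 0]]]'

```text
clock: 9.2
tool_pos: [0.5628, 0.1399, 0.024]
eef_rot: [0.557, 0.83, -0.013, 0.005]
contact_force: [-1.7, 0.2, 2.1]
opening: 0.003
```

```bash
python3 -c "
from h import *
tool(); barbay()"
```

```text
t 9.2 tcp [0.5628 0.1399 0.024 ] bay [-0.126   0.0962] jawyaw-bay 16.0 tilt [-0.006 -0.027 -1.   ] F [-1.7  0.2  2.1] open 0.0
top mid [-0.0565 -0.0513] yaw 16.1 L [-0.0913  0.0687] R [-0.0218 -0.1714] size [ 15. 137.] 232
scene mid [-0.0682  0.003 ] yaw 15.3 L [-0.1013  0.1235] R [-0.0351 -0.1175] size [ 18. 249.] 552
```

Request:
move_arm --targets '[[[0, 0, -0.05, 0.013, 0.004, 0, 0], [0, 0, -0.05, 0.013, 0.003, 0, 0], [0, 0, -0.05, 0.013, 0.003, 0, 0], [0, 0, -0.05, 0.012, 0.003, 0, 0]]]'

```text
clock: 9.7
tool_pos: [0.608, 0.1532, 0.0229]
eef_rot: [0.635, 0.773, -0.018, 0.001]
contact_force: [-1.9, 0.0, 2.3]
opening: 0.006
```

```bash
python3 -c "
from h import *
tool(); barbay()"
```

```text
t 9.7 tcp [0.608  0.1532 0.0229] bay [-0.0797  0.1045] jawyaw-bay 5.0 tilt [-0.021 -0.03  -0.999] F [-1.9  0.   2.3] open 0.01
top mid [-0.0503 -0.0529] yaw 1.3 L [-0.053   0.0721] R [-0.0475 -0.1778] size [ 14. 136.] 242
scene mid [-0.0477  0.0022] yaw 0.4 L [-0.0485  0.1271] R [-0.0468 -0.1228] size [ 19. 249.] 575
```

Request:
move_arm --targets '[[[0, 0, 0, -0.024, -0.003, 0, 0], [0.03, -0.021, -0.08, 0.004, -0.042, 0, 0], [0, 0, 0, 0.004, -0.042, 0, 1], [0, 0, 0, 0, 0, 0, 1], [0, 0, 0, 0, 0, 0, 1]]]'

```text
clock: 10.3
tool_pos: [0.5873, 0.0673, 0.0227]
eef_rot: [0.659, 0.752, 0.002, -0.001]
contact_force: [0.1, 1.4, 0.6]
opening: 0.251
```

Request:
move_arm --targets '[[[0, 0, 0, 0, 0, 0, 1], [0, 0, 0, 0, 0, 0, 1], [0, 0, 0, 0, 0, 0, 1], [0, 0, 0, 0, 0, 0, 1], [0, 0, 0, 0, 0, 0, 1]]]'

```text
clock: 10.8
tool_pos: [0.586, 0.0725, 0.0228]
eef_rot: [0.656, 0.755, 0.003, -0.002]
contact_force: [0.2, -0.9, 0.5]
opening: 0.707
```

```bash
python3 -c "
from h import *
go(-.041,.02,.022); barbay()"
```

```text
t 10.8 tcp [0.586  0.0725 0.0228] bay [-0.1103  0.0266] jawyaw-bay 1.8 tilt [ 0.001  0.007 -1.   ] F [ 0.2 -0.9  0.5] open 0.71
delta to (-0.041, 0.02, 0.022) [ 0.06961152  0.00093056 -0.00078891]
top mid [-0.2405  0.4133] yaw 81.8 L [-0.3642  0.431 ] R [-0.1168  0.3955] size [61. 39.] 180
scene mid [-0.0477  0.0026] yaw 0.4 L [-0.0485  0.1276] R [-0.0469 -0.1224] size [ 19. 250.] 574
```

Request:
move_arm --targets '[[[0, 0, -0.03, 0.014, 0.0, 0, 0.75], [0, 0, 0, 0.014, 0.0, 0, 0.75], [0, 0, 0, 0.013, 0.0, 0, 0.75], [0, 0, 0, 0.01, 0.001, 0, 0.75], [0, 0, 0, 0.01, 0.001, 0, 0.75]]]'

```text
clock: 11.4
tool_pos: [0.6434, 0.0738, 0.0222]
eef_rot: [0.667, 0.745, -0.002, -0.005]
contact_force: [-3.3, -1.3, 2.6]
opening: 0.748
```

```bash
python3 -c "
from h import *
go(-.041,.02,.022); barbay()"
```

```text
t 11.4 tcp [0.6434 0.0738 0.0222] bay [-0.053   0.0217] jawyaw-bay 0.1 tilt [-0.01   0.004 -1.   ] F [-3.3 -1.3  2.6] open 0.75
delta to (-0.041, 0.02, 0.022) [ 0.01213728 -0.00037874 -0.00015125]
top mid [-0.2416  0.4147] yaw -96.2 L [-0.1173  0.4013] R [-0.3659  0.4282] size [64. 36.] 172
scene mid [-0.023  0.001] yaw 0.1 L [-0.0231  0.126 ] R [-0.0228 -0.124 ] size [ 19. 248.] 592
```

Push gently until the rail stops it.

Request:
move_arm --targets '[[[0, 0, 0, 0.004, 0, 0, 0.75], [0, 0, 0, 0.005, 0, 0, 0.75], [0, 0, 0, 0.005, 0, 0, 0.75], [0, 0, 0, 0.005, 0, 0, 0.75]]]'

```text
clock: 11.9
tool_pos: [0.6555, 0.0739, 0.0215]
eef_rot: [0.667, 0.745, -0.008, -0.01]
contact_force: [-17.6, -0.9, 14.4]
opening: 0.747
```

```bash
python3 -c "
from h import *
tool(); barbay()"
```

```text
t 11.9 tcp [0.6555 0.0739 0.0215] bay [-0.041   0.0205] jawyaw-bay 0.1 tilt [-0.025  0.001 -1.   ] F [-17.6  -0.9  14.4] open 0.75
top mid [-0.2416  0.4147] yaw 81.9 L [-0.3653  0.4324] R [-0.1178  0.397 ] size [64. 36.] 177
scene mid [-0.0134  0.0007] yaw 0.1 L [-0.0136  0.1257] R [-0.0133 -0.1243] size [ 19. 249.] 597
```

Request:
move_arm --targets '[[[0, 0, 0, -0.02, -0.002, 0, 0.75], [0, 0, 0, -0.03, -0.003, 0.01, 0.75], [0, 0, 0, -0.02, -0.002, 0.04, 0.75], [0, 0, 0, -0.04, 0, 0.03, 0.75], [0, 0, 0, -0.045, 0, 0.02, 0.75]]]'

```text
clock: 12.5
tool_pos: [0.505, 0.0673, 0.1206]
eef_rot: [0.668, 0.744, -0.003, -0.007]
contact_force: [-0.1, 0.4, 0.5]
opening: 0.748
```

Request:
move_arm --targets '[[[0, 0, 0, -0.03, 0.03, 0.02, 0.75], [0, 0, 0, 0, 0.045, 0.01, 0.75], [0, 0, 0, 0, 0.045, 0, 0.75], [0, 0, 0, 0, 0.04, 0, 0.75], [0, 0, 0, 0, 0, 0, 0.75]]]'

```text
clock: 13.0
tool_pos: [0.4732, 0.2328, 0.1571]
eef_rot: [0.668, 0.744, 0.002, -0.005]
contact_force: [-0.9, -0.7, 0.1]
opening: 0.75
```

Run:
```python
from h import *
tool(); barbay(); s=shot('top','end'); a=s['frame'][100:250,130:330,::-1]; cv2.imwrite('pics/endc.png',cv2.resize(a,None,fx=4,fy=4,interpolation=cv2.INTER_CUBIC))
```

```text
t 13.0 tcp [0.4732 0.2328 0.1571] bay [-0.2049  0.1983] jawyaw-bay -0.1 tilt [-0.004  0.011 -1.   ] F [-0.9 -0.7  0.1] open 0.75
top mid [-0.0162  0.0004] yaw 0.2 L [-0.0165  0.1254] R [-0.0158 -0.1246] size [ 15. 250.] 456
scene mid [-0.0134  0.    ] yaw 0.0 L [-0.0135  0.125 ] R [-0.0134 -0.125 ] size [ 19. 250.] 596
```

View pics/endc.png

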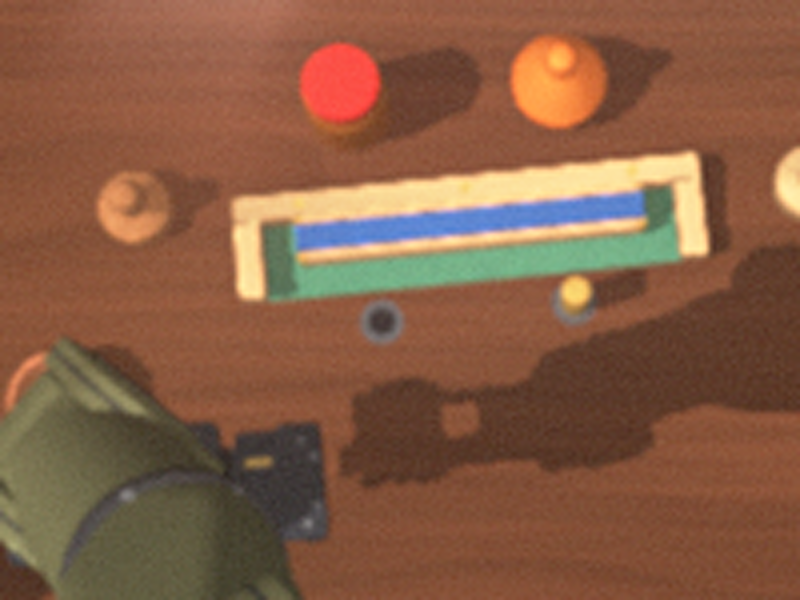

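The bar (crop 295–645, ~222) lies straight against the rail behind the post, and the jar, gourd and left stamp haven't moved.

```bash
python3 -c "
from plant import r
print(r.finish_job())"
```

```text
the job is handed in; nothing more can be done
None
```

The bar is stowed and the job is handed in, about 13 s into the 67 s allowed. `finish_job` reports no verdict.

**What I did:** I used fingertip pushes only:
1. I slid the bar left by its right end cap.
2. I swung its right end in to about 26°.
3. I slid it behind the post by its left end cap.
4. I swung the left end in.
5. I pressed it straight home with both fingertips on the near side, until the rail pushed back with about 18 N.

**Last checks:**

| Check | Top camera | Side ("scene") camera | Required |
|---|---|---|---|
| Left end x (bay frame) | −16.5 mm | −13.5 mm | −25 to −10 mm |
| Right end x (bay frame) | −15.8 mm | −13.4 mm | −25 to −10 mm |
| Middle y (bay frame) | 0.4 mm | 0 mm | −30 to 30 mm |
| Angle to the rail | 0.2° | 0.0° | – |

- **Camera disagreement:** the two cameras differ by about 3 mm in x, close to the 2 mm calibration error. Both are within limits.
- **Bystanders:** in the last picture the jar, gourd and left stamp stood where they started. The bowl was partly hidden by the arm, and I did not re-check it, the cup, the tin or the right stamp. No move was planned to touch any of them.

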